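# Take the suction filter apart for cleaning

## Robot

A 6-joint arm with a two-finger parallel gripper is mounted at the origin on a cart in front of the work surface, level with it; the furniture and walls round the work are solid. World frame = base frame: x ahead of the robot, y to its left, z up, the work surface at z = 0. Lengths are in m, angles in rad, forces in N, time in s.
With the tool pointing down it reaches from about 0.375 to 0.9 m from the base axis. Payload 3.1 kg.
Tool frame: the origin (TCP) lies midway between the tips of the shut fingers; the grasp point (between the pads) lies 19 mm behind it (manip.grip_depth is the distance from the TCP to the grasp point, in m); z points along the fingers, y is the line along which they close (so a half turn about z gives the same grasp; the last joint's range is limited). The gripper opens to 85 mm and grips with 20 to 120 N. Pads are 22 mm wide; open, the fingers measure 114 mm over their backs; the gripper's body (76 mm by 85 mm) begins 54 mm behind the grasp point. The pads swing forward as they close: fully open they stand 13 mm farther back than shut.
Start: joints at [1.04, 0.527, 1.433, -0, 1.181, -0.178], TCP at [0.215, 0.587, 0.194] pointing down, gripper open.
Joint ranges: [-3.08, 3.08], [-0.75, 2.2], [0.22, 2.44], [-1.43, 4.57], [0, 2.65], [-2.85, 2.85]. Speed limits (rad/s): [2.79, 2.79, 3.14, 3.14, 3.14, 3.14].

## Interface

Orientations are given as a unit quaternion [x, y, z, w].
In Python, from station import telemetry, snapshot, manip gives the robot as it stands. The module is installed in compiled form; this text tells all that it offers.
- The arm moves only by the shell command python3 -m crank 'ROWS' [OPENING] [FORCE]. ROWS is text: rows parted by semicolons, each of 6 numbers parted by spaces: the shift along the tool's x, y, z as a fraction of full scale, then the turn, a rotation vector about the tool's x, y, z as a fraction of full scale. A call has exactly 5 rows; each row shifts and turns the commanded pose from where the row before left it, along the tool's axes as they then stand; what a row does not reach is not made up. Full scale, the value 1, is 4 cm for a shift and 90 degrees for a turn. A row lasts 1/10 s, in which the tool goes at most 50 mm and 8.59 degrees, less where a joint would pass 70% of its speed; a pose out of reach is approached as far as the arm can. A call with a number of a shift or a turn outside -1 to 1 is refused whole. A call with a gripper value outside its range is refused whole. OPENING is the opening, from -1 (shut) to 1 (fully open), set as the call begins (- or left out, the last holds). The fingers move at their own pace and stop on an object; FORCE is the grip in N (left out, the last holds). Time passes only in rows, so rows that do not move let the fingers close, or fill a call up. It gives the time, the measured TCP pose, the force, the opening and the grip force at its end, in the units of the state.
- telemetry.sense(): the state, without advancing time (a new reading comes with each control period).
- snapshot(name): name is "side" or "top"; returns a dict with "image" (420x560x3 uint8, red, green, blue), "depth" (420x560 float32, m along the optical axis (not along the pixel's ray), 0 where there is no reading), "camera_matrix" (3x3 intrinsics, pixels), "k1" (the pictures are not rectified: a ray, as slopes to the right and down, at radius r is drawn at 1 + k1 r^2 times it, then the intrinsics apply), "rvec" (rotation vector, rad) and "tvec" (3), from world to camera coordinates, as OpenCV has them. Camera axes: x right, y down, z forward; pixel columns grow to the right and rows downward; lengths in m; the calibration is good to about 2 mm. A picture is of the moment at which its call begins.
- manip.sign_off(): hands the job in; it is judged then, once.
The state is a dict: "t": time; "q": joint angles; "qd": joint speeds; "tau": joint torques, N m; "tcp_pos": TCP position; "tool_rot": TCP orientation; "force": force on the tool from outside, world axes, zero at the start; "ft_torque": the same for the moment, N m; "finger_gap": opening from 0.0 (shut) to 1.0 (fully open); "gripper_force": force on a finger pad.
Only numpy, scipy, OpenCV 4.12 (cv2) and the standard library are available. Lean on these libraries where they do the work, as an engineer would, in place of code of your own. Each camera call takes 0.05 s, during which the arm holds its last target. There are 200 camera calls.

## Task

Take the suction filter apart for cleaning: press its bayonet cover down, twist it about a quarter turn anticlockwise to free it, lift it off, then lift out the strainer inside. Stand the cover (grip bar up) and the strainer (foot down) side by side, upright and entirely inside the round steel dish, leaving the dish and all the other things where they stand.

Things in the scene. Friction and masses are not known exactly. Their poses are not given: they have to be found in the camera images.
- filter_holder: White round filter holder fixed to the worktop: barrel 84 mm in diameter, 48 mm high, on a 100 mm round foot plate, with a grey hose stub 14 mm thick reaching 60 mm from the axis on each side (its own +y and -y, 20 mm up). Origin: on its axis, at the worktop; z up; x towards one of the two notches in its mouth (the other is at -x)
- holder_mouth (a point): Centre of the holder's mouth, on its axis 48 mm up. The mouth is 48 mm in diameter. Two notches, at the holder's +x and -x, let the cover's lugs out; elsewhere an inner flange (underside 42 mm up) holds the lugs down. Axes as the holder's
- seat (a joint): Spring seat inside the holder, which pushes strainer and cover up. 0: cover locked (about 7 N); positive: pressed down, in m, 0.006 takes about 9 N and it bottoms at 0.008; -0.008: fully up, cover freed
- cover: Grey plastic bayonet cover, locked on the holder at the start: a cup upside down, 44 mm in diameter, 62 mm high, hollow from below (32 mm bore), with a grip bar 50 mm long and 14 mm thick on top; top of the bar 90 mm above the origin; 85 to 170 g. Two lugs along its own +x and -x reach 32 mm from the axis, 14 to 20 mm up. Origin: centre of its lower rim, z up through the bar, x along bar and lugs
- cover_lug (a point): End of a lug, 32 mm from the cover's axis along its +x. At the start the cover's x is 80 degrees (within 6) clockwise from the holder's x, its rim 22 mm up; ribs block turning until it is pressed down 4 mm (6 is good). Turned anticlockwise (from above) till its x is within 7 degrees of the holder's x, it is free (dead stop 9 degrees further); let up there, it rises 8 mm and pulls straight up
- cover_bar (a point): Point on the cover's axis in the grip bar, 76 mm above the cover's lower rim and 14 mm below the bar's top. The bar stands 28 mm above the cover's flat top
- strainer: Steel strainer insert, hidden under the cover at first, loose on the spring seat: round foot 40 mm in diameter, 6 mm high, and a cylinder 22 mm in diameter above it, 59 mm high in all, 35 to 70 g. Origin: centre of the foot's underside; z up through the cylinder. When the cover is off, its origin is 24 mm above the worktop, its top 35 mm above the holder's rim, and it lifts straight out
- dish: Round stainless dish, loose, 166 mm in outer diameter, about 144 mm inside, 46 mm high, floor about 2 mm thick. Origin: centre of its underside; z up
- paper_roll: White paper roll standing upright, about 110 mm in diameter and 228 mm tall, between holder and dish and a little behind them. Origin: centre of its underside
- tall_bottle: Amber capped bottle, 46 mm in diameter, 100 mm tall, standing close beside the holder. Origin: centre of its underside
- vial: Small stoppered vial, 25 mm in diameter, 49 mm tall, on the other side of the holder. Origin: centre of its underside
- canister: Small lidded steel canister with a round knob, 68 mm in diameter, 86 mm tall, at the back right (not the filter). Origin: centre of its underside
- gallipot: Small steel cup, 63 mm in diameter, 38 mm high, in the middle of the worktop. Origin: centre of its underside
- torch: Metal pen torch, 129 mm long, 14 mm thick, lying in the middle near the robot. Origin: centre of its underside
- tape: Roll of surgical tape lying flat, 58 mm in diameter, 12 mm high, at the front left. Origin: centre of its underside
- gauze: Flat sealed gauze pouch, 60 x 88 x 9 mm, at the back right corner. Origin: centre of its underside

How it is judged:
By the outcome, as a careful person would: the job done as asked, in the order asked, and still so for the second after the job is handed in, with the robot touching nothing.
It also fails if it takes over 70 s, if anything falls off the work surface, if the arm or the gripper's body presses on something with over 40 N, if the wrist force passes 120 N, or if a joint passes its speed limit or range.

## Working session

There is one attempt and no reset: what is moved stays moved. The work goes in short steps, Python scripts to look and compute and a shell command to move; the robot and the scene stay as the last step left them, time stands still between calls to the robot, and variables do not carry over. Pictures are saved under pics/ and viewed, at most 10 in all, crops included, and the job is handed in when it is done.

```bash
mkdir -p pics; cat > h.py <<'E'
import numpy as np, cv2
from station import telemetry, snapshot, manip
from scipy.spatial.transform import Rotation as R
def snap(n,f):
    s=snapshot(n); cv2.imwrite(f'pics/{f}.png',s['image'][:,:,::-1]); np.savez(f'pics/{f}.npz',**s); return s
def cloud(s):
    "world xyz for each pixel from depth"
    K=s['camera_matrix']; k1=float(s['k1']); v,u=np.mgrid[:420,:560]
    p=cv2.undistortPoints(np.stack([u.ravel(),v.ravel()],1).astype(float)[:,None],K,np.array([k1,0,0,0,0.]))[:,0]
    d=s['depth'].ravel()[:,None]; c=np.hstack([p,np.ones_like(d)])*d
    Rm=cv2.Rodrigues(s['rvec'])[0]
    return ((c-np.ravel(s['tvec']))@Rm).reshape(420,560,3)
def ray(s,u,v,z):
    "pixel onto plane height z"
    p=cv2.undistortPoints(np.array([[[u,v]]],float),s['camera_matrix'],np.array([float(s['k1']),0,0,0,0.]))[0,0]
    Rm=cv2.Rodrigues(s['rvec'])[0]; o=-Rm.T@np.ravel(s['tvec']); d=Rm.T@np.array([*p,1])
    return o+d*(z-o[2])/d[2]
def proj(s,P): return cv2.projectPoints(np.array(P,float).reshape(-1,3),s['rvec'],s['tvec'],s['camera_matrix'],np.array([float(s['k1']),0,0,0,0.]))[0][:,0]
E
python3 - <<'E'
from h import *
for n in('top','side'):
    s=snap(n,n+'0'); Rm=cv2.Rodrigues(s['rvec'])[0]; print(n,-Rm.T@np.ravel(s['tvec']),Rm.round(2).tolist(),s['k1'],(s['depth']>0).mean())
t=telemetry.sense(); print({k:np.round(v,3) for k,v in t.items()}); print(manip.grip_depth)
print(R.from_quat(t['tool_rot']).as_matrix().round(3))
E
```

```text
top [ 0.45122848 -0.00686175  1.2853703 ] [[0.03, -1.0, -0.01], [-1.0, -0.02, -0.07], [0.07, 0.01, -1.0]] -0.04293739310099939 0.9957950680272109
side [0.39869631 1.16727351 1.01092495] [[-0.99, -0.13, 0.02], [-0.1, 0.61, -0.78], [0.09, -0.78, -0.62]] -0.06439079219758656 0.9959991496598639
{'t': np.float64(0.1), 'q': array([ 1.041,  0.528,  1.434, -0.   ,  1.181, -0.178]), 'qd': array([ 0.   , -0.002, -0.001,  0.001,  0.   ,  0.001]), 'tau': array([-0.0000e+00, -4.4331e+01, -1.7859e+01, -0.0000e+00,  4.0000e-03,
       -0.0000e+00]), 'tcp_pos': array([0.215, 0.586, 0.193]), 'tool_rot': array([ 0.175,  0.985, -0.001, -0.   ]), 'force': array([-0.421,  0.175,  0.508]), 'ft_torque': array([ 0.031, -0.034, -0.012]), 'gripper_force': np.float64(0.0), 'finger_gap': np.float64(0.997)}
0.0187
[[-0.939  0.345 -0.001]
 [ 0.345  0.939 -0.002]
 [ 0.    -0.002 -1.   ]]
```

View pics/top0.png

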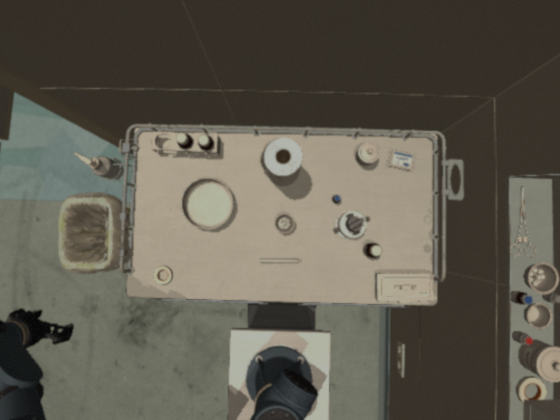

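View pics/side0.png

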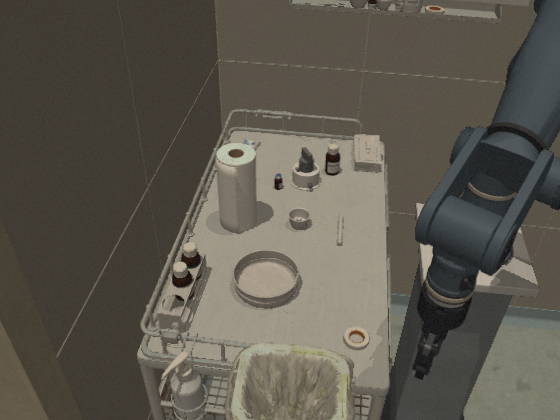

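The top view shows the filter at (352,224) between the bottle (373,250) and the vial (337,199), the dish at (209,204) and the roll at (283,157). The side view shows the filter at (306,172) and the dish at (266,278).

```bash
cat > m.py <<'E'
from h import *
T=dict(np.load('pics/top0.npz'));S=dict(np.load('pics/side0.npz'))
ct,cs=cloud(T),cloud(S)
print(T['camera_matrix'][0,0],S['camera_matrix'][0,0])
h=ray(T,352,224,.05); print('holder approx',h)
for nm,c in(('top',ct),('side',cs)):
    near=np.hypot(c[...,0]-h[0],c[...,1]-h[1])<.06
    for lo,hi in((.012,.03),(.03,.044),(.044,.055),(.06,.08),(.078,.09),(.098,.12)):
        m=near&(c[...,2]>lo)&(c[...,2]<hi); P=c[m]
        if len(P)<4: continue
        ang=''
        q=P[:,:2]-P[:,:2].mean(0); w,V=np.linalg.eigh(q.T@q); a=np.degrees(np.arctan2(V[1,1],V[0,1]))
        print(nm,lo,hi,len(P),P.mean(0).round(4),'minmax',P.min(0).round(3),P.max(0).round(3),'ang',round(a,1),'ratio',np.sqrt(w[1]/w[0]).round(2))
for nm,u,v,z in(('dish',209,204,.04),('roll',283,157,.228),('bottle',373,250,.1),('vial',337,199,.05),('gallipot',285,223,.038)):
    h2=ray(T,u,v,z); 
    r=.1 if nm=='dish' else .06 if nm=='roll' else .035
    for n,c in(('top',ct),('side',cs)):
        m=(np.hypot(c[...,0]-h2[0],c[...,1]-h2[1])<r)&(c[...,2]>z-.012)&(c[...,2]<z+.02);P=c[m]
        if len(P)>8:
            x,y=P[:,0],P[:,1]; print(nm,n,len(P),((P.min(0)+P.max(0))/2).round(4),np.ptp(P,axis=0).round(3))
E
python3 m.py
python3 - <<'E'
import cv2
a=cv2.imread('pics/top0.png')[195:275,320:400]; b=cv2.imread('pics/side0.png')[140:200,265:365]
a=cv2.resize(a,(560,560),interpolation=3); cv2.imwrite('pics/ca.png',a)
E
```

```text
400.5261960914078 543.6182998289337
holder approx [ 0.49124024 -0.2137047   0.05      ]
top 0.012 0.03 91 [ 0.4899 -0.2097  0.0249] minmax [ 0.451 -0.268  0.013] [ 0.527 -0.161  0.03 ] ang 116.5 ratio 1.5
top 0.03 0.044 52 [ 0.491  -0.2044  0.0381] minmax [ 0.457 -0.261  0.03 ] [ 0.532 -0.173  0.044] ang 101.9 ratio 1.21
top 0.044 0.055 285 [ 0.4915 -0.2114  0.0481] minmax [ 0.451 -0.255  0.044] [ 0.535 -0.174  0.055] ang 125.8 ratio 1.03
top 0.06 0.08 23 [ 0.4975 -0.2053  0.0734] minmax [ 0.472 -0.237  0.061] [ 0.515 -0.191  0.08 ] ang 75.6 ratio 1.25
top 0.078 0.09 100 [ 0.4931 -0.2128  0.0834] minmax [ 0.472 -0.236  0.078] [ 0.515 -0.193  0.09 ] ang -149.4 ratio 1.34
top 0.098 0.12 84 [ 0.4929 -0.2138  0.1108] minmax [ 0.477 -0.236  0.1  ] [ 0.511 -0.192  0.116] ang 122.0 ratio 3.54
side 0.012 0.03 140 [ 0.49   -0.1836  0.0215] minmax [ 0.45  -0.245  0.012] [ 0.53  -0.158  0.03 ] ang 169.8 ratio 1.58
side 0.03 0.044 136 [ 0.4884 -0.1931  0.0375] minmax [ 0.45  -0.252  0.03 ] [ 0.531 -0.167  0.044] ang -168.6 ratio 1.31
side 0.044 0.055 183 [ 0.4915 -0.201   0.0481] minmax [ 0.452 
[... 307 characters left out ...]
0.12 75 [ 0.4912 -0.21    0.1085] minmax [ 0.475 -0.237  0.098] [ 0.509 -0.19   0.116] ang 126.2 ratio 3.55
dish top 308 [0.5475 0.2383 0.0391] [0.16  0.165 0.022]
dish side 736 [0.5471 0.2389 0.0395] [0.165 0.169 0.023]
roll top 1047 [0.6631 0.0069 0.2257] [0.104 0.11  0.018]
roll side 785 [0.6627 0.0065 0.2241] [0.104 0.112 0.016]
bottle top 105 [ 0.4146 -0.2769  0.0959] [0.03  0.033 0.015]
bottle side 70 [ 0.4141 -0.2762  0.095 ] [0.029 0.04  0.013]
vial top 30 [ 0.5727 -0.1653  0.0459] [0.016 0.015 0.014]
vial side 28 [ 0.5712 -0.1642  0.0453] [0.016 0.025 0.014]
gallipot top 109 [ 0.4911 -0.0055  0.0347] [0.06  0.06  0.017]
gallipot side 153 [ 0.4902 -0.0069  0.034 ] [0.062 0.068 0.016]
```

View pics/ca.png

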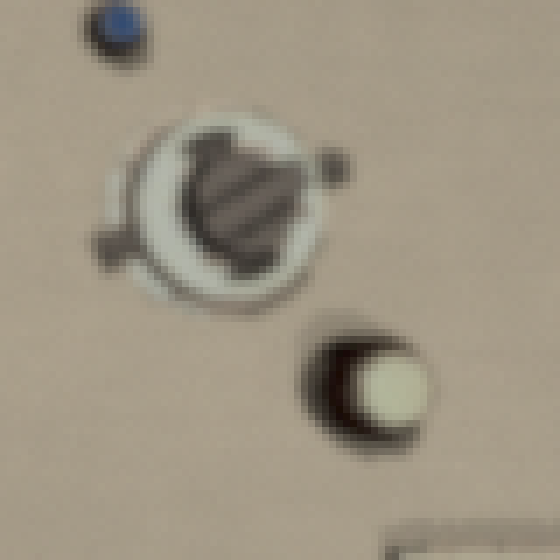

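```bash
cat >> h.py <<'E'
def plan(x=None,y=None,z=None,yaw=None):
    "shift in tool units (4 cm) and total turn units to reach TCP target with tool-y at yaw deg (mod 180)"
    t=telemetry.sense(); M=R.from_quat(t['tool_rot']).as_matrix(); p=np.array(t['tcp_pos'])
    g=np.array([p[i] if a is None else a for i,a in enumerate((x,y,z))])
    cur=np.degrees(np.arctan2(M[1,1],M[0,1])); tilt=np.degrees(np.arccos(-M[2,2]))
    print('t',round(float(t['t']),2),'tcp',p.round(4),'yaw',cur.round(2),'tilt',tilt.round(2),'F',np.round(t['force'],1),'gap',np.round(t['finger_gap'],3),'grip',np.round(t['gripper_force'],1),'q6',np.round(t['q'][5],2))
    print('shift units',(M.T@(g-p)/.04).round(3))
    if yaw is not None:
        d=(cur-yaw+90)%180-90; print('turn z units total',round(d/90,4),'= deg',round(d,1))
E
python3 - <<'E'
from h import *
T=dict(np.load('pics/top0.npz'));S=dict(np.load('pics/side0.npz'))
a=ray(T,320+330/7,195+167/7,.024);b=ray(T,320+112/7,195+245/7,.024);print('stubs',a,b,(a+b)/2,np.degrees(np.arctan2(*(a-b)[[1,0]])))
a=ray(T,320+212/7,195+145/7,.048);b=ray(T,320+252/7,195+262/7,.048);print('notch',np.degrees(np.arctan2(*(a-b)[[1,0]])),(a+b)/2)
for n,s in(('T',T),('S',S)):
    c=cloud(s);m=(np.hypot(c[...,0]-.493,c[...,1]+.2138)<.04)&(c[...,2]>.104);P=c[m][:,:2]
    print(n,cv2.minAreaRect((P*1000).astype(np.float32)))
plan(.493,-.2138,.19,32)
E
```

```text
stubs [ 0.50946689 -0.26560132  0.024     ] [ 0.47196886 -0.16799537  0.024     ] [ 0.49071787 -0.21679835  0.024     ] -68.98433871192526
notch 19.782907139173375 [ 0.49120335 -0.21756824  0.048     ]
T ((492.5807189941406, -213.84783935546875), (13.571820259094238, 48.91228485107422), 31.593881607055664)
S ((491.8498229980469, -213.6012725830078), (14.596217155456543, 51.061058044433594), 35.98999786376953)
t 0.1 tcp [0.215  0.5861 0.1934] yaw 69.84 tilt 0.11 F [-0.4  0.2  0.5] gap 0.997 grip 0.0 q6 -0.18
shift units [-13.416 -16.378   0.113]
turn z units total 0.4205 = deg 37.8
```

```bash
A='x'; 
python3 -m crank '-0.4 -0.5 0 0 0 0;-0.67 -0.82 0 0 0 0;-0.67 -0.82 0 0 0 0;-0.67 -0.82 0 0 0 0;-0.67 -0.82 0 0 0 0' 0 >/dev/null
python3 -m crank '-0.67 -0.82 0 0 0 0;-0.67 -0.82 0 0 0 0;-0.67 -0.82 0 0 0 0;-0.67 -0.82 0 0 0 0;-0.67 -0.82 0 0 0 0'
python3 -m crank '-0.67 -0.82 0 0 0 0;-0.67 -0.82 0 0 0 0;-0.67 -0.82 0 0 0 0;-0.67 -0.82 0 0 0 0;-0.67 -0.82 0 0 0 0'
python3 -m crank '-0.67 -0.82 0 0 0 0;-0.67 -0.82 0 0 0 0;-0.67 -0.82 0 0 0 0;-0.5 -0.6 0 0 0 0;0 0 0 0 0 0'
python3 -m crank '0 0 0 0 0 0.084;0 0 0 0 0 0.084;0 0 0 0 0 0.084;0 0 0 0 0 0.084;0 0 0 0 0 0.084'
python3 -c "from h import *;plan(.493,-.2138,.12,33)"
```

```text
t: 1.1
tcp_pos: [0.3482, 0.2006, 0.1942]
tool_rot: [0.175, 0.985, -0.0, -0.0]
force: [1.2, -0.1, 0.1]
finger_gap: 0.5
gripper_force: 0.0
t: 1.6
tcp_pos: [0.4175, 0.0004, 0.1942]
tool_rot: [0.175, 0.985, 0.0, -0.0]
force: [1.7, 0.2, 0.5]
finger_gap: 0.498
gripper_force: 0.0
t: 2.1
tcp_pos: [0.4717, -0.1519, 0.1942]
tool_rot: [0.177, 0.984, -0.001, 0.001]
force: [-0.2, 0.3, 0.8]
finger_gap: 0.504
gripper_force: 0.0
t: 2.6
tcp_pos: [0.4687, -0.1463, 0.194]
tool_rot: [0.487, 0.874, 0.0, -0.001]
force: [0.9, 0.1, 1.5]
finger_gap: 0.502
gripper_force: 0.0
t 2.6 tcp [ 0.4687 -0.1463  0.194 ] yaw 31.76 tilt 0.1 F [0.9 0.1 1.5] gap 0.502 grip 0.0 q6 -1.09
shift units [-1.758 -0.371  1.847]
turn z units total -0.0137 = deg -1.2
```

```bash
cd .;
python3 -m crank '-0.45 -0.1 0.3 0 0 -0.013;-0.45 -0.1 0.3 0 0 0;-0.45 -0.1 0.4 0 0 0;-0.41 -0.07 0.5 0 0 0;0 0 0.35 0 0 0' >/dev/null
python3 -m crank '0 0 0.2 0 0 0;0 0 0.2 0 0 0;0 0 0.2 0 0 0;0 0 0 0 0 0;0 0 0 0 0 0' 
python3 -c "
from h import *;plan(.493,-.2138,.089,33)
snap('side','side1');import cv2
cv2.imwrite('pics/c1.png',cv2.resize(cv2.imread('pics/side1.png')[120:210,240:370],(780,540),interpolation=3))"
```

```text
t: 3.6
tcp_pos: [0.4954, -0.2144, 0.0966]
tool_rot: [0.475, 0.88, -0.0, 0.0]
force: [0.0, 0.6, -0.1]
finger_gap: 0.497
gripper_force: 0.0
t 3.6 tcp [ 0.4954 -0.2144  0.0966] yaw 33.23 tilt 0.02 F [ 0.   0.6 -0.1] gap 0.497 grip 0.0 q6 -1.2
shift units [ 0.045 -0.044  0.189]
turn z units total 0.0026 = deg 0.2
```

View pics/c1.png

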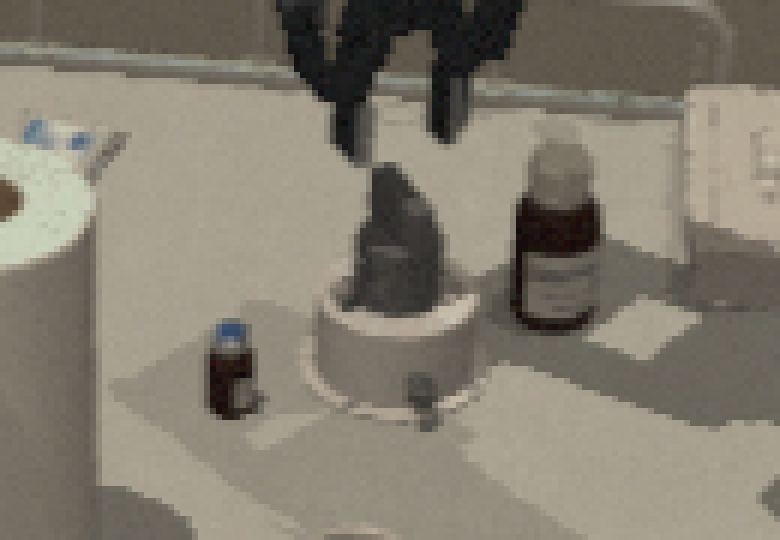

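The fingers appear at crop (350,150) and (450,135), i.e. above/around the bar top (385,170); I'll check the projection of the TCP against it.

```bash
python3 - <<'E'
from h import *
s=dict(np.load('pics/side1.npz'))
t=telemetry.sense();M=R.from_quat(t['tool_rot']).as_matrix();p=t['tcp_pos']
f=lambda P:((proj(s,P)-[240,120])*6).round()
print('tcp',f(p),'tips',f([p+M[:,1]*.021,p-M[:,1]*.021]),'bar top',f([.493,-.2138,.112]))
c=cloud(s); m=(np.hypot(c[...,0]-.493,c[...,1]+.2138)<.06)&(c[...,2]>.06)
D=(s['image'].max(2)<45)
for q in((350,150),(360,140),(450,130),(440,120),(385,175),(350,100)):
    u,v=240+q[0]//6,120+q[1]//6; print(q,c[v,u].round(3))
E
```

```text
tcp [[393. 209.]] tips [[356. 219.]
 [430. 200.]] bar top [[400. 185.]]
(350, 150) [ 0.518 -0.193  0.143]
(360, 140) [ 0.512 -0.192  0.152]
(450, 130) [ 0.47  -0.22   0.146]
(440, 120) [ 0.477 -0.227  0.144]
(385, 175) [ 0.502 -0.227  0.11 ]
(350, 100) [ 0.518 -0.182  0.182]
```

```bash
python3 - <<'E'
from h import *
s=snap('side','side2');plan()
cv2.imwrite('pics/c2.png',cv2.resize(cv2.imread('pics/side2.png')[90:210,240:370],(650,600),interpolation=3))
c=cloud(s); g=s['image'].astype(int)
m=(np.hypot(c[...,0]-.493,c[...,1]+.2138)<.06)&(c[...,2]>.1)&(g.max(2)<90)
v,u=np.nonzero(m); 
for k in np.argsort(c[...,2][m])[:60:6]: print(u[k],v[k],c[v[k],u[k]].round(3))
E
```

```text
t 3.7 tcp [ 0.4957 -0.2147  0.0969] yaw 33.23 tilt 0.07 F [-0.6 -0.8  0.4] gap 0.498 grip 0.0 q6 -1.2
shift units [0. 0. 0.]
304 155 [ 0.5   -0.208  0.1  ]
312 157 [ 0.475 -0.198  0.102]
311 157 [ 0.478 -0.195  0.104]
306 153 [ 0.495 -0.214  0.104]
308 155 [ 0.487 -0.201  0.106]
302 149 [ 0.508 -0.227  0.109]
305 149 [ 0.499 -0.227  0.11 ]
311 155 [ 0.478 -0.196  0.111]
304 147 [ 0.503 -0.233  0.113]
305 151 [ 0.498 -0.21   0.114]
```

View pics/c2.png

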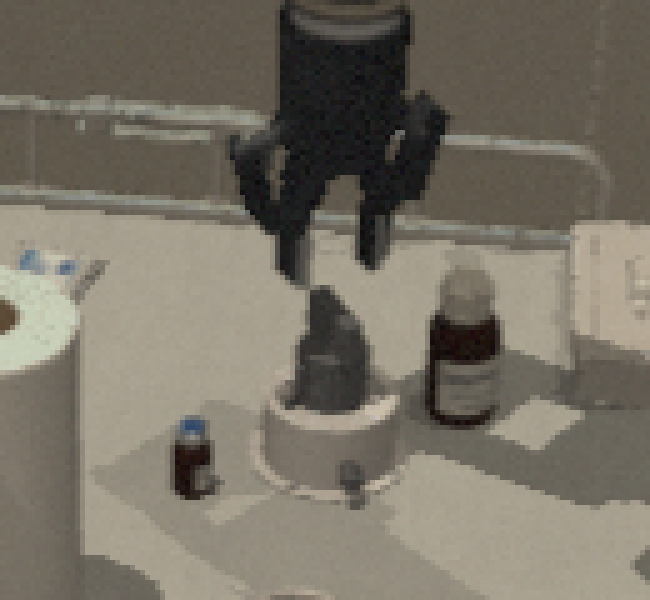

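```bash
python3 - <<'E'
from h import *
s=dict(np.load('pics/side0.npz')); print(proj(s,[[.215,.5865,.194],[.215,.5865,.207],[.215,.5865,.244]]))
s=dict(np.load('pics/side2.npz')); print(proj(s,[[.4955,-.2145,.097],[.4955,-.2145,.132]]))
c=cloud(s)
for nm,(x,y,z,r) in dict(roll=(.663,.007,.228,.05),bottle=(.4145,-.2765,.1,.012)).items():
    m=(np.hypot(c[...,0]-x,c[...,1]-y)<r);print(nm,np.percentile(c[...,2][m],[50,95,99]))
a=cv2.imread('pics/side0.png')[290:400,380:480];cv2.imwrite('pics/c3.png',cv2.resize(a,(500,550),interpolation=3))
E
```

```text
[[421.56171222 373.09368367]
 [422.93383052 368.76306464]
 [426.96817985 355.99674738]]
[[305.61206895 154.858321  ]
 [306.12986764 145.1127922 ]]
roll [0.21252683 0.22955046 0.2309517 ]
bottle [0.09660041 0.10231984 0.10329866]
```

View pics/c3.png

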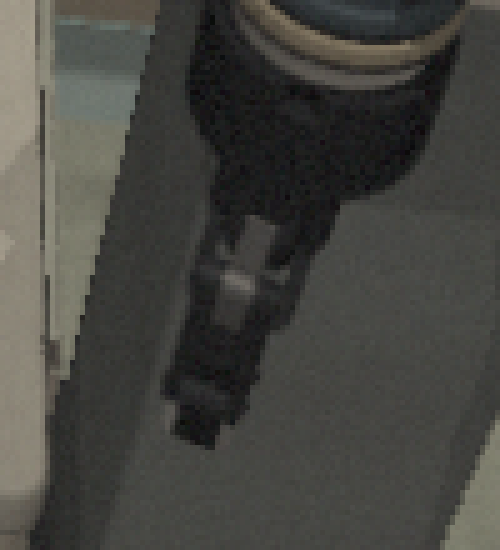

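```bash
python3 - <<'E'
from h import *
s=dict(np.load('pics/side0.npz'));c=cloud(s)
for u,v in((418,374),(420,377),(421,370),(416,370),(424,374),(428,345),(430,330)): print(u,v,c[v,u].round(3))
M=R.from_quat([.175,.985,0,0]).as_matrix(); p=np.array([.215,.5865,.207]);print('exp tips',proj(s,[p+M[:,1]*.0425,p-M[:,1]*.0425]))
s=dict(np.load('pics/side2.npz'));c=cloud(s)
for v in range(138,152,2): print(v,c[v,298].round(3),c[v,314].round(3))
s=snap('top','top2');c=cloud(s)
m=(np.hypot(c[...,0]-.4955,c[...,1]+.2145)<.075)&(c[...,2]>.12);P=c[m];print(len(P))
for a in np.arange(.12,.36,.02):
    Q=P[(P[:,2]>a)&(P[:,2]<a+.02)]
    if len(Q): print(round(a,2),len(Q),Q.min(0).round(3),Q.max(0).round(3))
E
```

```text
418 374 [0.237 0.639 0.265]
420 377 [0.232 0.638 0.256]
421 370 [0.239 0.654 0.297]
416 370 [0.246 0.654 0.295]
424 374 [0.225 0.632 0.257]
428 345 [0.237 0.645 0.348]
430 330 [0.234 0.621 0.354]
exp tips [[415.65292592 387.76781812]
 [429.75489026 350.86705944]]
138 [ 0.519 -0.188  0.171] [ 0.474 -0.222  0.154]
140 [ 0.518 -0.189  0.163] [ 0.473 -0.216  0.151]
142 [ 0.518 -0.19   0.156] [ 0.473 -0.217  0.144]
144 [ 0.519 -0.198  0.144] [ 0.484 -0.442 -0.005]
146 [ 0.519 -0.2    0.136] [ 0.483 -0.426 -0.003]
148 [ 0.536 -0.4   -0.001] [ 0.481 -0.406  0.001]
150 [ 0.535 -0.39  -0.002] [ 0.48  -0.395  0.001]
2766
0.14 1 [ 0.513 -0.188  0.148] [ 0.513 -0.188  0.148]
0.18 26 [ 0.455 -0.24   0.181] [ 0.533 -0.175  0.198]
0.2 19 [ 0.447 -0.236  0.201] [ 0.542 -0.169  0.22 ]
0.22 128 [ 0.437 -0.259  0.22 ] [ 0.557 -0.166  0.24 ]
0.24 19 [ 0.44  -0.247  0.24 ] [ 0.551 -0.176  0.246]
0.26 3 [ 0.459 -0.205  0.271] [ 0.467 -0.19   0.274]
0.28 9 [ 0.459 -0.205  0.281] [ 0.469 -0.187  0.3  ]
0.3 25 [ 0.459 -0.222  0.303] [ 0.474 -0.185  0.319]
0.32 11 [ 0.462 -0.204  0.32 ] [ 0.478 -0.184  0.339]
0.34 25 [ 0.462 -0.209  0.34 ] [ 0.482 -0.183  0.359]
```

The visible fingertips are about 30 mm higher than the reported TCP implies (in both pictures), so I will descend by image and force rather than by the reported height.

```bash

python3 -m crank '0.05 -0.05 0.2 0 0 0;0 0 0.25 0 0 0;0 0 0.25 0 0 0;0 0 0.1 0 0 0;0 0 0 0 0 0'
python3 -c "
from h import *
s=snap('side','side3');plan();c=cloud(s)
for v in range(140,162,2): print(v,c[v,298].round(3),c[v,314].round(3))
cv2.imwrite('pics/c4.png',cv2.resize(cv2.imread('pics/side3.png')[120:200,260:360],(700,560),interpolation=3))"
```

```text
t: 4.25
tcp_pos: [0.4919, -0.2136, 0.0631]
tool_rot: [0.476, 0.88, 0.0, -0.001]
force: [-0.1, 0.3, -0.2]
finger_gap: 0.501
gripper_force: 0.0
t 4.3 tcp [ 0.4923 -0.2138  0.0636] yaw 33.21 tilt 0.08 F [0.6 0.3 0.2] gap 0.502 grip 0.0 q6 -1.2
shift units [0. 0. 0.]
140 [ 0.519 -0.202  0.155] [ 0.474 -0.234  0.14 ]
142 [ 0.518 -0.191  0.155] [ 0.473 -0.218  0.143]
144 [ 0.517 -0.18   0.155] [ 0.472 -0.218  0.136]
146 [ 0.517 -0.187  0.144] [ 0.473 -0.23   0.122]
148 [ 0.518 -0.196  0.131] [ 0.471 -0.217  0.123]
150 [ 0.517 -0.192  0.127] [ 0.471 -0.222  0.112]
152 [ 0.517 -0.188  0.122] [ 0.471 -0.222  0.105]
154 [ 0.517 -0.191  0.113] [ 0.479 -0.378 -0.005]
156 [ 0.53  -0.346  0.003] [ 0.477 -0.358  0.   ]
158 [ 0.529 -0.341 -0.002] [ 0.476 -0.352 -0.004]
160 [ 0.528 -0.333 -0.005] [ 0.475 -0.338 -0.002]
```

View pics/c4.png

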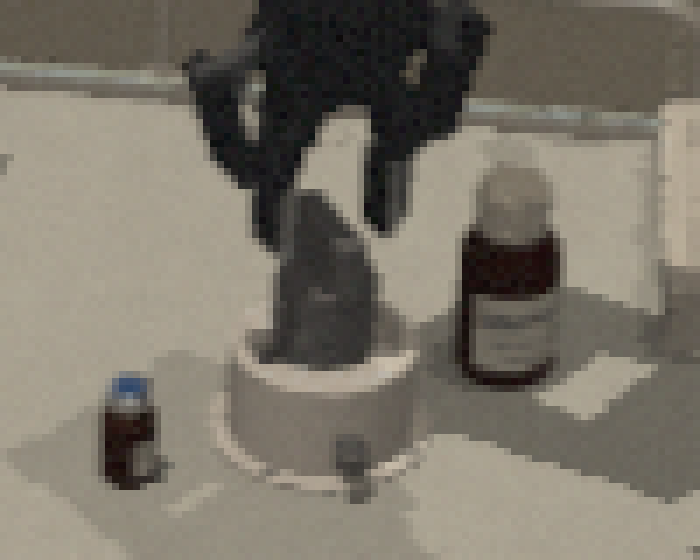

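The picture shows the fingers straddling the bar (crop 270,240 and 385,225), tips about 8 mm below its top; go a little lower and close.

```bash

python3 -m crank '0 0 0.15 0 0 0;0 0 0.13 0 0 0;0 0 0 0 0 0;0 0 0 0 0 0;0 0 0 0 0 0' -1 50 
python3 -m crank '0 0 0 0 0 0;0 0 0 0 0 0;0 0 0 0 0 0;0 0 0 0 0 0;0 0 0 0 0 0' -1 80
python3 -c "
from h import *
plan()"
```

```text
t: 4.8
tcp_pos: [0.4923, -0.2144, 0.0531]
tool_rot: [0.475, 0.88, -0.0, -0.0]
force: [-2.0, -3.4, -0.4]
finger_gap: 0.149
gripper_force: 52.0
t: 5.3
tcp_pos: [0.4925, -0.2143, 0.0532]
tool_rot: [0.475, 0.88, -0.0, 0.0]
force: [-3.3, -4.3, 1.2]
finger_gap: 0.147
gripper_force: 81.3
t 5.3 tcp [ 0.4925 -0.2143  0.0532] yaw 33.22 tilt 0.03 F [-3.3 -4.3  1.2] gap 0.147 grip 81.3 q6 -1.2
shift units [0. 0. 0.]
```

```bash

python3 -m crank '0 0 0.05 0 0 0;0 0 0.05 0 0 0;0 0 0.06 0 0 0;0 0 0 0 0 0;0 0 0 0 0 0'
```

```text
t: 5.8
tcp_pos: [0.4925, -0.2142, 0.0475]
tool_rot: [0.475, 0.88, -0.0, 0.0]
force: [-3.2, -3.6, 6.7]
finger_gap: 0.145
gripper_force: 82.1
```

```bash

python3 -m crank '0 0 0.02 0 0 0;0 0 0 0 0 -0.06;0 0 0 0 0 -0.08;0 0 0 0 0 -0.08;0 0 0 0 0 0'
python3 -c "
from h import *
plan()
print(telemetry.sense()['ft_torque'])"
```

```text
t: 6.3
tcp_pos: [0.4921, -0.2145, 0.0468]
tool_rot: [0.315, 0.949, -0.001, -0.0]
force: [-4.8, -3.9, 8.0]
finger_gap: 0.143
gripper_force: 82.4
t 6.3 tcp [ 0.4921 -0.2145  0.0468] yaw 53.26 tilt 0.07 F [-4.8 -3.9  8. ] gap 0.143 grip 82.4 q6 -1.55
shift units [0. 0. 0.]
[-0.76005588  1.00769017  0.41634242]
```

```bash

python3 -m crank '0 0 0 0 0 -0.08;0 0 0 0 0 -0.08;0 0 0 0 0 -0.08;0 0 0 0 0 -0.08;0 0 0 0 0 0'
python3 -c "
from h import *
print(telemetry.sense()['ft_torque'])"
python3 -m crank '0 0 0 0 0 -0.08;0 0 0 0 0 -0.08;0 0 0 0 0 -0.08;0 0 0 0 0 -0.08;0 0 0 0 0 0'
python3 -c "
from h import *
print(telemetry.sense()['ft_torque'])
plan();snap('top','top4')
cv2.imwrite('pics/c5.png',cv2.resize(cv2.imread('pics/top4.png')[195:265,320:390],(560,560),interpolation=3))"
```

```text
t: 6.8
tcp_pos: [0.4918, -0.2149, 0.0468]
tool_rot: [0.069, 0.998, -0.001, -0.001]
force: [-5.0, -5.3, 8.4]
finger_gap: 0.142
gripper_force: 82.4
[-1.08700849  1.19438725  0.39259844]
t: 7.3
tcp_pos: [0.4917, -0.2155, 0.0468]
tool_rot: [-0.181, 0.983, -0.001, -0.001]
force: [-6.2, -6.3, 8.0]
finger_gap: 0.146
gripper_force: 82.4
[-1.39966838  1.4913028   0.45330401]
t 7.3 tcp [ 0.4917 -0.2155  0.0468] yaw 110.91 tilt 0.17 F [-6.2 -6.3  8. ] gap 0.146 grip 82.4 q6 -2.55
shift units [0. 0. 0.]
```

```bash

python3 -m crank '0 0 -0.1 0 0 0;0 0 -0.1 0 0 0;0 0 -0.08 0 0 0;0 0 -0.07 0 0 0;0 0 0 0 0 0'
python3 -m crank '0 0 -0.1 0 0 0;0 0 -0.1 0 0 0;0 0 0 0 0 0;0 0 0 0 0 0;0 0 0 0 0 0'
```

```text
t: 7.85
tcp_pos: [0.4921, -0.2144, 0.06]
tool_rot: [-0.179, 0.984, -0.0, -0.001]
force: [-4.6, -4.6, 1.3]
finger_gap: 0.149
gripper_force: 81.3
t: 8.35
tcp_pos: [0.4921, -0.2141, 0.0679]
tool_rot: [-0.179, 0.984, -0.0, -0.001]
force: [-4.0, -4.3, 1.6]
finger_gap: 0.144
gripper_force: 81.4
```

```bash

python3 -m crank '0 0 -0.3 0 0 0;0 0 -0.45 0 0 0;0 0 -0.45 0 0 0;0 0 -0.45 0 0 0;0 0 -0.4 0 0 0'
python3 -c "
from h import *
plan(.535,.270,.14)
s=snap('side','side5')
cv2.imwrite('pics/c6.png',cv2.resize(cv2.imread('pics/side5.png')[90:200,240:370],(650,550),interpolation=3))"
```

```text
t: 8.85
tcp_pos: [0.4934, -0.2125, 0.1509]
tool_rot: [-0.179, 0.984, 0.001, 0.001]
force: [1.0, -0.0, -1.3]
finger_gap: 0.146
gripper_force: 81.0
t 8.85 tcp [ 0.4934 -0.2125  0.1509] yaw 110.58 tilt 0.17 F [ 1.  -0.  -1.3] gap 0.146 grip 81.0 q6 -2.55
shift units [-5.214 10.927  0.301]
```

View pics/c6.png

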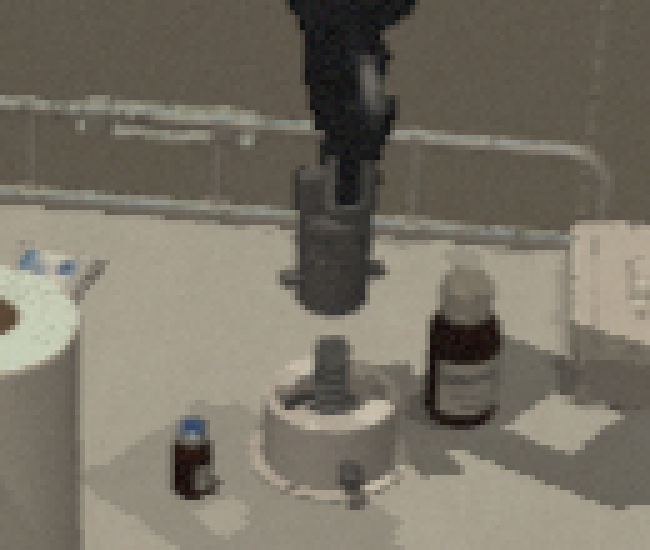

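The picture shows the cover lifted off (rim at crop 333,305) and the strainer standing alone in the holder (332,370). Carry the cover to the dish.

```bash

python3 -m crank '-0.21 0.45 0 0 0 0;-0.43 0.91 0 0 0 0;-0.43 0.91 0 0 0 0;-0.43 0.91 0 0 0 0;-0.43 0.91 0 0 0 0' >/dev/null
python3 -m crank '-0.43 0.91 0 0 0 0;-0.43 0.91 0 0 0 0;-0.43 0.91 0 0 0 0;-0.43 0.91 0 0 0 0;-0.43 0.91 0 0 0 0'
python3 -m crank '-0.43 0.91 0 0 0 0;-0.43 0.91 0 0 0 0;-0.2 0.5 0 0 0 0;0 0 0 0 0 0;0 0 0 0 0 0'
python3 -c "
from h import *
plan(.5353,.2704,.037)
s=snap('top','top6');c=cloud(s)
m=(np.hypot(c[...,0]-.5475,c[...,1]-.2385)<.1)&(c[...,2]>.028)&(c[...,2]<.06);P=c[m];print(P.min(0),P.max(0))"
```

```text
t: 9.9
tcp_pos: [0.523, 0.1699, 0.1495]
tool_rot: [-0.179, 0.984, 0.001, -0.0]
force: [0.5, 0.2, -1.7]
finger_gap: 0.149
gripper_force: 81.0
t: 10.4
tcp_pos: [0.5296, 0.2695, 0.1493]
tool_rot: [-0.18, 0.984, 0.0, -0.001]
force: [-1.3, -0.2, -0.3]
finger_gap: 0.145
gripper_force: 81.0
t 10.4 tcp [0.5296 0.2695 0.1493] yaw 110.7 tilt 0.09 F [-1.3 -0.2 -0.3] gap 0.145 grip 81.0 q6 -1.65
shift units [-0.145 -0.031  2.807]
[0.46743357 0.15597416 0.02800741] [0.62763071 0.31010123 0.05375346]
```

```bash

python3 -m crank '-0.1 0 0.3 0 0 0;-0.05 0 0.5 0 0 0;0 0 0.5 0 0 0;0 0 0.5 0 0 0;0 0 0.5 0 0 0' >/dev/null
python3 -m crank '0 0 0.3 0 0 0;0 0 0.15 0 0 0;0 0 0.05 0 0 0;0 0 0 0 0 0;0 0 0 0 0 0'
python3 -m crank '0 0 0.03 0 0 0;0 0 0.03 0 0 0;0 0 0 0 0 0;0 0 0 0 0 0;0 0 0 0 0 0'
```

```text
t: 11.45
tcp_pos: [0.537, 0.271, 0.0387]
tool_rot: [-0.179, 0.984, 0.0, 0.001]
force: [0.4, 0.3, -1.2]
finger_gap: 0.144
gripper_force: 81.0
t: 11.95
tcp_pos: [0.5363, 0.2709, 0.0356]
tool_rot: [-0.179, 0.984, 0.0, 0.0]
force: [-1.0, -0.4, -1.3]
finger_gap: 0.145
gripper_force: 81.0
```

```bash

python3 -m crank '0 0 0.03 0 0 0;0 0 0.03 0 0 0;0 0 0 0 0 0;0 0 0 0 0 0;0 0 0 0 0 0'
```

```text
t: 12.45
tcp_pos: [0.5364, 0.2708, 0.0335]
tool_rot: [-0.179, 0.984, -0.0, 0.0]
force: [-1.3, -0.5, 4.0]
finger_gap: 0.144
gripper_force: 81.5
```

```bash

python3 -m crank '0 0 -0.02 0 0 0;0 0 0 0 0 0;0 0 0 0 0 0;0 0 0 0 0 0;0 0 0 0 0 0' -0.3
python3 -m crank '0 0 -0.2 0 0 0;0 0 -0.5 0 0 0;0 0 -0.8 0 0 0;0 0 -0.8 0 0 0;0 0 -0.8 0 0 0'
python3 -c "
from h import *
plan(.4925,-.2138,.15,20.7)"
```

```text
t: 12.95
tcp_pos: [0.5362, 0.2708, 0.0337]
tool_rot: [-0.179, 0.984, -0.0, -0.0]
force: [-0.1, 0.8, -0.1]
finger_gap: 0.349
gripper_force: 0.0
t: 13.45
tcp_pos: [0.5361, 0.2708, 0.1596]
tool_rot: [-0.179, 0.984, 0.0, 0.0]
force: [0.6, -0.9, -1.1]
finger_gap: 0.352
gripper_force: 0.0
t 13.45 tcp [0.5361 0.2708 0.1596] yaw 110.61 tilt 0.01 F [ 0.6 -0.9 -1.1] gap 0.352 grip 0.0 q6 -1.65
shift units [  5.286 -10.956   0.239]
turn z units total 0.999 = deg 89.9
```

```bash

python3 -m crank '0.22 -0.45 0 0 0 0;0.44 -0.91 0 0 0 0;0.44 -0.91 0 0 0 0;0.44 -0.91 0 0 0 0;0.44 -0.91 0 0 0 0' 0 >/dev/null
python3 -c "
from h import *
for n in('side','top'):
    s=snap(n,n+'7');c=cloud(s)
    for lo,hi in((.055,.1),(.073,.095),(.044,.052)):
        m=(np.hypot(c[...,0]-.4925,c[...,1]+.2138)<.05)&(c[...,2]>lo)&(c[...,2]<hi);P=c[m];print(n,lo,len(P),P.min(0).round(4),P.max(0).round(4),P.mean(0).round(4))
    m=(np.hypot(c[...,0]-.536,c[...,1]-.2706)<.05)&(c[...,2]>.05);P=c[m];print('cover',P.min(0).round(4),P.max(0).round(4),P.mean(0).round(4))
"
python3 -m crank '0.44 -0.91 0 0 0 0;0.44 -0.91 0 0 0 0;0.44 -0.91 0 0 0 0;0.44 -0.91 0 0 0 0;0.44 -0.91 0 0 0 0' >/dev/null
python3 -m crank '0.44 -0.91 0 0 0 0;0.3 -0.6 0 0 0 0;0.3 -0.6 0 0 0 0;0 0 0 0 0 0;0 0 0 0 0 0.08' >/dev/null
python3 -m crank '0 0 0 0 0 0.09;0 0 0 0 0 0.09;0 0 0 0 0 0.09;0 0 0 0 0 0.09;0 0 0 0 0 0.09' >/dev/null
python3 -m crank '0 0 0 0 0 0.09;0 0 0 0 0 0.09;0 0 0 0 0 0.09;0 0 0 0 0 0.09;0 0 0 0 0 0.09'
python3 -c "
from h import *
plan(.4925,-.2138,.06,20.7)"
```

```text
side 0.055 73 [ 0.4828 -0.2256  0.0559] [ 0.5027 -0.1994  0.0867] [ 0.4925 -0.2108  0.0725]
side 0.073 36 [ 0.484  -0.2256  0.0737] [ 0.5027 -0.2032  0.0867] [ 0.4925 -0.2131  0.0805]
side 0.044 160 [ 0.4507 -0.2566  0.044 ] [ 0.5255 -0.1725  0.0519] [ 0.4836 -0.208   0.0476]
cover [0.5143 0.2582 0.05  ] [0.5619 0.2979 0.0959] [0.5363 0.2793 0.0742]
top 0.055 49 [ 0.4841 -0.2234  0.0611] [ 0.5024 -0.203   0.0887] [ 0.4929 -0.2127  0.0811]
top 0.073 44 [ 0.4841 -0.2234  0.0775] [ 0.5024 -0.203   0.0887] [ 0.493  -0.2136  0.0826]
top 0.044 295 [ 0.4513 -0.255   0.044 ] [ 0.5346 -0.174   0.052 ] [ 0.4927 -0.2152  0.048 ]
cover [0.5138 0.2478 0.0506] [0.5621 0.2931 0.0971] [0.5382 0.2667 0.0768]
t: 16.05
tcp_pos: [0.4926, -0.2034, 0.1582]
tool_rot: [0.558, 0.83, 0.0, -0.0]
force: [0.4, -0.1, 0.8]
finger_gap: 0.499
gripper_force: 0.0
t 16.05 tcp [ 0.4926 -0.2034  0.1582] yaw 22.15 tilt 0.04 F [ 0.4 -0.1  0.8] gap 0.499 grip 0.0 q6 -0.99
shift units [-0.242 -0.101  2.455]
turn z units total 0.0161 = deg 1.4
```

```bash

python3 -m crank '-0.12 -0.05 0.2 0 0 0.016;-0.12 -0.05 0.5 0 0 0;0 0 0.6 0 0 0;0 0 0.6 0 0 0;0 0 0.4 0 0 0' >/dev/null
python3 -m crank '0 0 0.2 0 0 0;0 0 0 0 0 0;0 0 0 0 0 0;0 0 0 0 0 0;0 0 0 0 0 0'
python3 -c "
from h import *
plan(.493,-.2136,.025,20.7)"
```

```text
t: 17.05
tcp_pos: [0.4927, -0.2159, 0.0588]
tool_rot: [0.566, 0.824, -0.0, 0.001]
force: [0.0, 0.5, 0.5]
finger_gap: 0.495
gripper_force: 0.0
t 17.05 tcp [ 0.4927 -0.2159  0.0588] yaw 20.99 tilt 0.11 F [0.  0.5 0.5] gap 0.495 grip 0.0 q6 -0.99
shift units [0.052 0.027 0.845]
turn z units total 0.0033 = deg 0.3
```

```bash

python3 -m crank '0.05 0.02 0.25 0 0 0;0 0 0.3 0 0 0;0 0 0.2 0 0 0;0 0 0.1 0 0 0;0 0 0 0 0 0'
python3 -m crank '0 0 0 0 0 0;0 0 0 0 0 0;0 0 0 0 0 0;0 0 0 0 0 0;0 0 0 0 0 0' -1 40
python3 -m crank '0 0 0 0 0 0;0 0 -0.1 0 0 0;0 0 -0.2 0 0 0;0 0 -0.3 0 0 0;0 0 -0.4 0 0 0'
python3 -m crank '0 0 -0.6 0 0 0;0 0 -0.6 0 0 0;0 0 -0.6 0 0 0;0 0 -0.3 0 0 0;0 0 0 0 0 0'
python3 -c "
from h import *
plan(.5593,.2064,.15)
s=snap('side','side8')
cv2.imwrite('pics/c7.png',cv2.resize(cv2.imread('pics/side8.png')[90:200,240:370],(650,550),interpolation=3))"
```

```text
t: 17.55
tcp_pos: [0.4914, -0.213, 0.0228]
tool_rot: [0.567, 0.824, 0.0, -0.001]
force: [-0.5, 0.2, -0.2]
finger_gap: 0.504
gripper_force: 0.0
t: 18.05
tcp_pos: [0.4922, -0.2135, 0.0241]
tool_rot: [0.567, 0.824, -0.0, 0.0]
force: [0.7, -1.0, 0.3]
finger_gap: 0.241
gripper_force: 39.1
t: 18.55
tcp_pos: [0.4918, -0.2132, 0.0647]
tool_rot: [0.567, 0.824, -0.0, -0.0]
force: [0.9, -0.5, -0.6]
finger_gap: 0.241
gripper_force: 39.1
t: 19.05
tcp_pos: [0.4934, -0.2142, 0.1503]
tool_rot: [0.567, 0.824, -0.0, 0.003]
force: [0.1, 0.3, -0.0]
finger_gap: 0.241
gripper_force: 39.1
t 19.05 tcp [ 0.4934 -0.2142  0.1503] yaw 20.98 tilt 0.29 F [ 0.1  0.3 -0. ] gap 0.241 grip 39.1 q6 -0.98
shift units [ 9.228  5.304 -0.017]
```

View pics/c7.png

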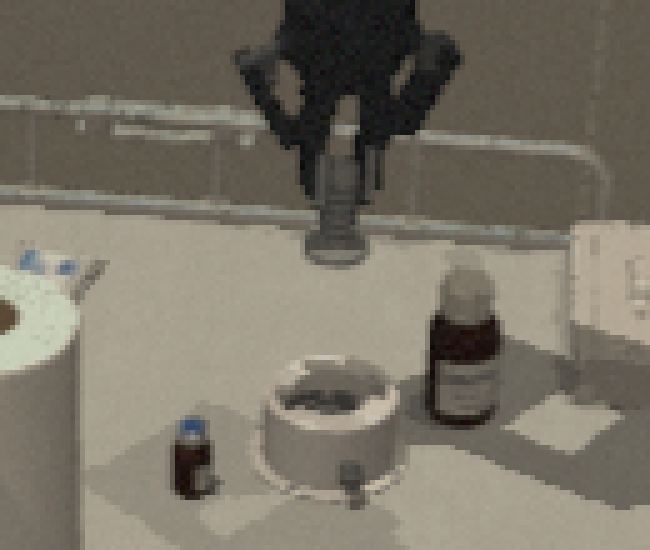

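The picture shows the strainer held upright (foot at crop 336,250) above the empty holder. Carry it to the dish.

```bash

python3 -m crank '0.42 0.24 0 0 0 0;0.84 0.48 0 0 0 0;0.84 0.48 0 0 0 0;0.84 0.48 0 0 0 0;0.84 0.48 0 0 0 0' >/dev/null
python3 -m crank '0.84 0.48 0 0 0 0;0.84 0.48 0 0 0 0;0.84 0.48 0 0 0 0;0.84 0.48 0 0 0 0;0.84 0.48 0 0 0 0' >/dev/null
python3 -m crank '0.84 0.48 0 0 0 0;0.4 0.25 0 0 0 0;0 0 0 0 0 0;0 0 0 0 0 0;0 0 0 0 0 0'
python3 -c "
from h import *
plan(.5593,.2064,.008)"
```

```text
t: 20.6
tcp_pos: [0.5569, 0.2055, 0.147]
tool_rot: [0.567, 0.824, -0.001, -0.001]
force: [-0.9, -0.6, -0.7]
finger_gap: 0.241
gripper_force: 39.2
t 20.6 tcp [0.5569 0.2055 0.147 ] yaw 20.92 tilt 0.14 F [-0.9 -0.6 -0.7] gap 0.241 grip 39.2 q6 -0.2
shift units [-1.000e-03  7.300e-02  3.474e+00]
```

```bash

python3 -m crank '0 0.05 0.4 0 0 0;0 0 0.6 0 0 0;0 0 0.6 0 0 0;0 0 0.6 0 0 0;0 0 0.5 0 0 0' >/dev/null
python3 -m crank '0 0 0.4 0 0 0;0 0 0.25 0 0 0;0 0 0.1 0 0 0;0 0 0 0 0 0;0 0 0 0 0 0'
python3 -m crank '0 0 0.04 0 0 0;0 0 0.04 0 0 0;0 0 0 0 0 0;0 0 0 0 0 0;0 0 0 0 0 0'
```

```text
t: 21.6
tcp_pos: [0.5602, 0.2073, 0.0106]
tool_rot: [0.567, 0.824, 0.0, 0.001]
force: [-0.3, 0.4, -0.6]
finger_gap: 0.24
gripper_force: 39.2
t: 22.1
tcp_pos: [0.5596, 0.2075, 0.0068]
tool_rot: [0.567, 0.824, 0.0, 0.0]
force: [-0.3, 0.3, -0.4]
finger_gap: 0.242
gripper_force: 39.2
```

```bash

python3 -m crank '0 0 0.04 0 0 0;0 0 0.04 0 0 0;0 0 0 0 0 0;0 0 0 0 0 0;0 0 0 0 0 0'
python3 -m crank '0 0 0.02 0 0 0;0 0 0 0 0 0;0 0 0.02 0 0 0;0 0 0 0 0 0;0 0 0 0 0 0'
```

```text
t: 22.6
tcp_pos: [0.5595, 0.2074, 0.0035]
tool_rot: [0.567, 0.824, -0.0, -0.0]
force: [0.0, 0.7, -0.9]
finger_gap: 0.239
gripper_force: 39.2
t: 23.1
tcp_pos: [0.5596, 0.2075, 0.0023]
tool_rot: [0.567, 0.824, 0.0, 0.0]
force: [-1.2, -0.8, 3.8]
finger_gap: 0.237
gripper_force: 39.5
```

Contact. Release, rise, back off and check.

```bash

python3 -m crank '0 0 -0.02 0 0 0;0 0 0 0 0 0;0 0 0 0 0 0;0 0 0 0 0 0;0 0 0 0 0 0' -0.1
python3 -m crank '0 0 -0.2 0 0 0;0 0 -0.5 0 0 0;0 0 -0.8 0 0 0;0 0 -0.8 0 0 0;0 0 -0.8 0 0 0' >/dev/null
python3 -m crank '0 0 -0.6 0 0 0;0 -0.5 0 0 0 0;0 -0.8 0 0 0 0;0 -0.8 0 0 0 0;0 -0.5 0 0 0 0'
python3 -c "
from h import *
T=snap('top','top9');s=snap('side','side9');c=cloud(s)
for x,y,n in((.5365,.2705,'cover'),(.5596,.2075,'strainer')):
    m=(np.hypot(c[...,0]-x,c[...,1]-y)<.03)&(c[...,2]>.03);P=c[m];print(n,P.min(0).round(3),P.max(0).round(3))
a=cv2.resize(s['image'][220:330,200:340,::-1],(420,330),interpolation=3);b=cv2.resize(T['image'][120:280,150:400,::-1],(500,320))
o=np.zeros((660,800,3),np.uint8)[:600]
o[:330,:420]=a;o[:210,420:780]=cv2.resize(s['image'][130:270,150:390,::-1],(360,210));o[270:590,300:800]=np.where(True,b,b);o[:330,:420]=a
cv2.imwrite('pics/fin.png',o)"
```

```text
t: 23.6
tcp_pos: [0.5595, 0.2074, 0.0026]
tool_rot: [0.567, 0.824, -0.0, -0.0]
force: [-0.0, -0.5, 1.1]
finger_gap: 0.449
gripper_force: 0.0
t: 24.6
tcp_pos: [0.4596, 0.1696, 0.1512]
tool_rot: [0.567, 0.824, -0.001, -0.001]
force: [0.2, -0.3, 0.2]
finger_gap: 0.449
gripper_force: 0.0
cover [0.514 0.259 0.03 ] [0.562 0.298 0.096]
strainer [0.55  0.193 0.033] [0.569 0.218 0.065]
```

View pics/fin.png

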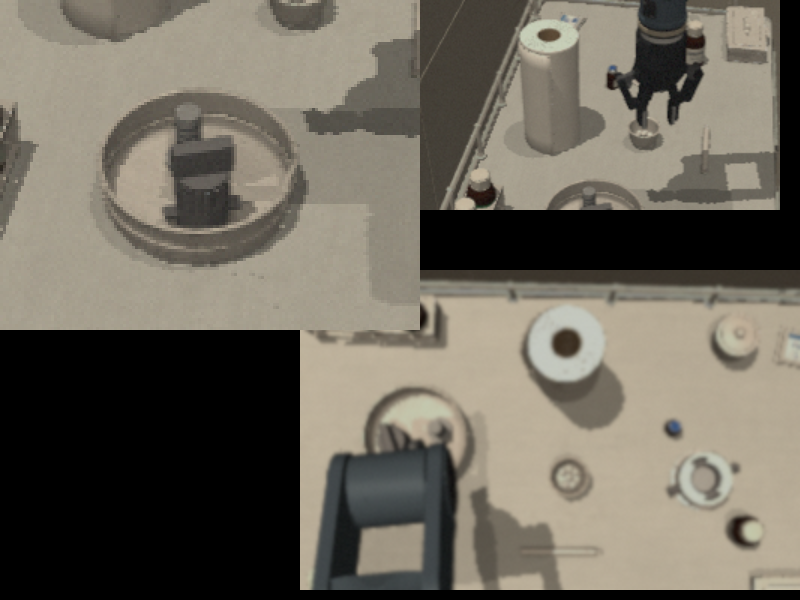

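The final view shows the cover standing bar up (203,180) and the strainer upright behind it (188,120), both inside the dish. Everything else is where it stood and the arm is clear.

```bash
python3 -m crank '0 0 0 0 0 0;0 0 0 0 0 0;0 0 0 0 0 0;0 0 0 0 0 0;0 0 0 0 0 0' >/dev/null; python3 -c "from station import manip;print(manip.sign_off())"
```

```text
the job is handed in; nothing more can be done
None
```

The cover (bar up) and the strainer (foot down) stand side by side in the dish, the other things look unmoved in the final pictures, and the job was handed in at about 25 s of robot time; the verdict itself was not shown.

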